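# Hold a spring clip open around the edge of a divider card

## Task

Lift the tabbed divider card out of the desk sorter and stand it in the raised card holder, centred and fully down in its channel, and let go of it. Then pick up the spring clip that lies on the bench by its handles, squeeze it wide open and bring its jaws around one of the card's two upright side edges, about half-way up, so that a colleague can slip a packing slip in between. Finish holding the clip there in the air, gaping, a jaw on either side of the card and neither pressing on it; leave the tape roll and the two boxes where they are.

Things in the scene. Friction and masses are not known exactly. Their poses are not given: they have to be found in the camera images.
- card_center (a point): centre of the loose divider card: stiff brown cardboard 120 mm wide, 130 high, 8 thick, with a tab 60 wide and 25 high mid-way on its top edge (155 high in all), white panel on each face, 40 g. Starts upright in the sorter's middle slot. This point is half-way up: 77.5 mm above the foot, 77.5 below the tab's top. x: square to the face; y: along the width; z: up to the tab. Grip across the tab
- card_edge_a (a point): point on the card's +y upright side edge, 60 mm from the card's centre and level with it (77.5 mm above the card's foot); axes as the card's
- card_edge_b (a point): point on the card's -y upright side edge, 60 mm from the card's centre and level with it (77.5 mm above the card's foot); axes as the card's
- holder_floor (a point): middle of the channel floor of the fixed grey steel card holder, 60 mm above the bench. Base plate 100 x 120 mm, upright web, on it a channel open above and at its ends, 80 mm long (y), 10.5 mm wide inside (x). Walls 30 mm high, then outward-flared guide lips up to 43 mm above the floor, about 25 mm apart at the top. A centred card overhangs each end by 20 mm. z is up
- sorter: fixed low dark steel desk sorter, base 124 (x) by 110 mm (y), 5 mm thick; origin at the centre of its underside. Three slots 12 mm wide run along y, 42 mm apart, between plates that rise 50 mm above the bench. The tabbed card stands on the base in the middle slot; low cards without tabs, their tops 77 mm above the bench, are fixed in the outer slots
- clip_grip (a point): grip point of the loose steel spring clip (hand spring clamp, black dipped handles, 120 mm long, 30 thick, 115 g) lying on its side, pivot axis upright: midway between the handles, half-way up its thickness, 42 mm behind the pivot. x: from handles to jaws; y: from handle to handle; z: pivot axis. Shut, the handles reach 18 mm behind and 33 ahead of it. This frame stays midway between the levers
- clip_tips (a point): middle of the clip's mouth, between the ends of its two jaws, 102 mm ahead of the grip point along x, half-way up the thickness; axes as the grip point's. Shut, the jaw pads meet here. Fully open they stand about 33 mm apart here; half-way back to the pivot (60 mm behind) the jaws are about 27 mm apart
- clip_lever (a joint): opening of the clip, angle turned by each lever: 0 shut, 0.28 rad fully open (stop). Squeezing the handles along y opens both jaws alike: about 5 N to start, 11 N to open fully; let go, it springs shut. Handles shut: splayed to the rear by 0.28 rad each, 57 mm wide overall at the grip point, 68 mm at the rear ends; fully open: parallel, 32 mm wide
- tape_roll: bystander: roll of brown packing tape lying flat, 100 mm across, 76 mm hole, 48 mm high; origin at the centre of its underside
- carton: bystander: small taped cardboard carton 85 x 130 x 60 mm high; origin at the centre of its underside
- white_box: bystander: flat white lidded box 70 x 100 x 26 mm high; origin at the centre of its underside
There are look-alikes about, which are no part of the job. What is meant by the part that bears card_center is not blue, and is the smaller of those in its own colour.

How it is judged:
On the way, in this order (a step that is already met when the one before it is completed fails the run):
1. the divider card stands fully down in the card holder's channel, let go (z of card_center in the frame of holder_floor between 0.07 and 0.0825 m and x of card_center in the frame of holder_floor between -0.012 and 0.012 m and y of card_center in the frame of holder_floor between -0.02 and 0.02 m and angle between card_center's own z axis and vertical below 0.15 rad and angle between the y axis of card_center and the y axis of holder_floor, either way round below 0.15 rad and contact force between card and the fingers below 0.1 N and linear speed of card below 0.03 m/s), for 0.3 s.
2. the spring clip is squeezed open and lifted off the bench (value of joint clip_lever above 0.2 rad and height (world z) of clip_grip above 0.05 m), for 0.2 s.
At the end, for the whole second after the job is handed in: Card in the holder, foot within 5 mm of the floor, 20 mm of centred, upright within 0.15 rad, not touched by the robot. Fingers hold the clip still, open over 0.2 rad; a side edge lies 6-45 mm inside the jaws, 12 mm of mid-gap, 35 mm of half-way up, square within 0.35 rad, pressed under 1 N (z of card_center in the frame of holder_floor between 0.07 and 0.0825 m and x of card_center in the frame of holder_floor between -0.012 and 0.012 m and y of card_center in the frame of holder_floor between -0.02 and 0.02 m and angle between card_center's own z axis and vertical below 0.15 rad and angle between the y axis of card_center and the y axis of holder_floor, either way round below 0.15 rad and contact force between card and the arm below 0.1 N and contact force between card and the fingers below 0.1 N and value of joint clip_lever above 0.2 rad and contact force between clip and the fingers above 3 N and contact force between clip and card below 1 N and contact force between clip and holder below 0.5 N and height (world z) of clip_grip above 0.08 m and angle between the z axis of clip_tips and the z axis of card_center, either way round below 0.35 rad and angle between the x axis of clip_tips and the y axis of card_center, either way round below 0.35 rad and linear speed of clip below 0.03 m/s and ((x of card_edge_a in the frame of clip_tips between -0.045 and -0.006 m and y of card_edge_a in the frame of clip_tips between -0.012 and 0.012 m and z of card_edge_a in the frame of clip_tips between -0.035 and 0.035 m) or (x of card_edge_b in the frame of clip_tips between -0.045 and -0.006 m and y of card_edge_b in the frame of clip_tips between -0.012 and 0.012 m and z of card_edge_b in the frame of clip_tips between -0.035 and 0.035 m))); the arm keeps its last pose, push and grip.
It fails at once if a bystander (tape roll, carton or white box) is pushed more than 30 mm (distance of any of tape_roll, carton, white_box from where it was at the start of the episode above 0.03 m).
It also fails if it takes over 58 s, if anything falls off the work surface, if the arm or the gripper's body presses on something with over 40 N, if the wrist force passes 120 N, or if a joint passes its speed limit or range.

## Robot

A 6-joint arm with a two-finger parallel gripper is mounted at the origin on the work surface. World frame = base frame: x ahead of the robot, y to its left, z up, the work surface at z = 0. Lengths are in m, angles in rad, forces in N, time in s.
With the tool pointing down it reaches from about 0.35 to 0.85 m from the base axis. Payload 8.1 kg.
Tool frame: the origin (TCP) lies on the centre line of the jaws, within the pads' length; the fingertips stand robot.tip_extent ahead of it and the grasp point (between the pads) lies 11 mm behind it (robot.tip_extent is the distance from the TCP to the fingertips, in m); y points along the fingers, z is the direction in which the jaws open and shut, and the axes are right-handed (so a half turn about y gives the same grasp; the last joint's range is limited). The gripper opens to 93 mm and grips with 3 to 60 N. Pads are 15 mm wide; open, the fingers measure 128 mm over their backs; the gripper's body (75 mm by 188 mm) begins 65 mm behind the grasp point.
Start: joints at [1.081, 0.13, 1.488, -0, 1.523, -0.085], TCP at [0.236, 0.552, 0.227] pointing down, gripper open.
Joint ranges: [-2.96, 2.96], [-0.89, 2.26], [0.02, 2.5], [-1.34, 4.48], [0, 2.73], [-2.66, 2.66]. Speed limits (rad/s): [2.39, 2.39, 2.79, 3.14, 3.14, 3.14].

## Interface

Orientations are given as a rotation vector (axis times angle).
In Python, from plant import monitor, optics, robot gives the robot as it stands.
- The arm moves only by the shell command python3 -m inch 'ROWS' [OPENING] [FORCE]. ROWS is JSON, a list that holds one entry, the list of rows, each a list of 6 numbers: the shift along the tool's x, y, z in mm, then the turn, a rotation vector about the tool's x, y, z in rad. A call has 1 to 8 rows; each row shifts and turns the commanded pose from where the row before left it, along the tool's axes as they then stand; what a row does not reach is not made up. A row lasts 1/8 s, in which the tool goes at most 62.5 mm and 10.7 degrees, less where a joint would pass 70% of its speed; a pose out of reach is approached as far as the arm can. A call is refused whole if a number of a shift passes 62.5 or a number of a turn 0.188, either way. A call with a gripper value outside its range is refused whole. OPENING is the finger opening in mm, from 0 to 93, set as the call begins (- or left out, the last holds). The fingers move at their own pace and stop on an object; FORCE is the grip in N (left out, the last holds). Time passes only in rows, so rows that do not move let the fingers close. It gives the time, the measured TCP pose, the force and the opening at its end, in the units of the state.
- monitor.read_state(): the state, without advancing time (a new reading comes with each control period).
- optics.read_camera(name): name is "scene" or "top" or "wrist"; returns a dict with "image" (400x640x3 uint8, blue, green, red), "fx", "fy", "cx", "cy" (pixels), "rvec" (rotation vector, rad) and "tvec" (3), from world to camera coordinates, as OpenCV has them. Camera axes: x right, y down, z forward; pixel columns grow to the right and rows downward; lengths in m; the calibration is good to about 2 mm. A picture is of the moment at which its call begins. There is no depth.
- robot.close_job(): hands the job in, once; it reports no verdict.
The state is a dict: "t": time; "q": joint angles; "dq": joint speeds; "joint_torque": joint torques, N m; "tool_pos": TCP position; "orientation": TCP orientation; "force": force on the tool from outside, world axes, zero at the start; "wrist_torque": the same for the moment, N m; "opening": finger opening in m.
Only numpy, scipy, OpenCV 4.12 (cv2) and the standard library are available. Lean on these libraries where they do the work, as an engineer would, in place of code of your own. Each camera call takes 0.05 s, during which the arm holds its last target.

## Working session

There is one attempt and no reset: what is moved stays moved. The work goes in short steps, Python scripts to look and compute and a shell command to move; the robot and the scene stay as the last step left them, time stands still between calls to the robot, and variables do not carry over. Pictures are saved under pics/ and viewed, and the job is handed in when it is done.

```bash
ls; mkdir -p pics; cat > h.py <<'E'
import numpy as np, cv2, json
from plant import monitor, optics, robot
from scipy.spatial.transform import Rotation as R
def cam(n,save=None):
    d=optics.read_camera(n)
    if save: cv2.imwrite('pics/'+save+'.png',d['image'])
    return d
def ray(d,u,v):
    M=cv2.Rodrigues(np.array(d['rvec'],float))[0]; t=np.array(d['tvec'],float).ravel()
    c=-M.T@t; r=M.T@np.array([(u-d['cx'])/d['fx'],(v-d['cy'])/d['fy'],1.]); return c,r/np.linalg.norm(r)
def onz(d,u,v,z):
    c,r=ray(d,u,v); return c+r*(z-c[2])/r[2]
def two(d1,p1,d2,p2):
    c1,r1=ray(d1,*p1); c2,r2=ray(d2,*p2)
    A=np.stack([r1,-r2],1); s=np.linalg.lstsq(A,c2-c1,rcond=None)[0]
    a=c1+r1*s[0]; b=c2+r2*s[1]; return (a+b)/2, np.linalg.norm(a-b)
def proj(d,P):
    return cv2.projectPoints(np.array(P,float).reshape(-1,3),np.array(d['rvec'],float),np.array(d['tvec'],float),np.array([[d['fx'],0,d['cx']],[0,d['fy'],d['cy']],[0,0,1]]),None)[0].reshape(-1,2)
def st():
    s=monitor.read_state(); 
    print('t',round(s['t'],2),'pos',np.round(s['tool_pos'],4),'F',np.round(s['force'],1),'op',round(s['opening'],4)); print('axes xyz cols\n',np.round(R.from_rotvec(s['orientation']).as_matrix(),3)); return s
E
python3 - <<'E'
from h import *
st(); print(robot.tip_extent)
for n in ['scene','top','wrist']:
    d=cam(n,n+'0'); M=cv2.Rodrigues(np.array(d['rvec'],float))[0]; print(n,d['fx'],-M.T@np.array(d['tvec']).ravel()); print(M.round(2))
E
```

```text
pics
t 0.0 pos [0.236  0.551  0.2256] F [0.6 0.3 0.6] op 0.0929
axes xyz cols
 [[ 0.919 -0.001  0.394]
 [-0.394 -0.002  0.919]
 [-0.    -1.    -0.002]]
0.008
scene 444.77864175237465 [ 1.1487996  -0.7254706   1.12782719]
[[ 0.73  0.68  0.  ]
 [ 0.52 -0.55 -0.66]
 [-0.44  0.48 -0.76]]
top 370.40395084260956 [ 0.31715751 -0.05824266  1.07425352]
[[ 0.1  -1.    0.  ]
 [-0.97 -0.09 -0.21]
 [ 0.21  0.02 -0.98]]
wrist 280.287738696615 [0.15755462 0.58561904 0.38368912]
[[ 0.39  0.92 -0.  ]
 [ 0.88 -0.38  0.3 ]
 [ 0.28 -0.12 -0.95]]
```

View pics/scene0.png

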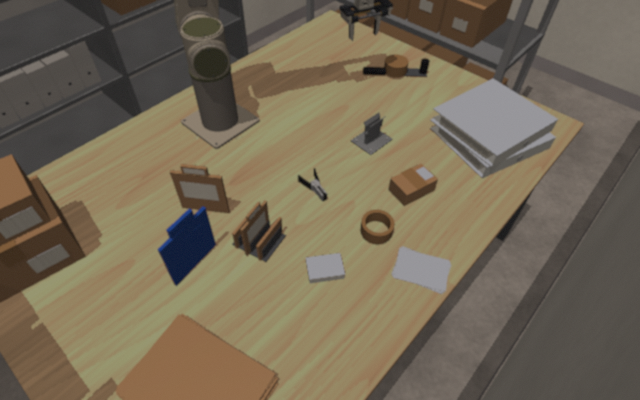

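View pics/top0.png

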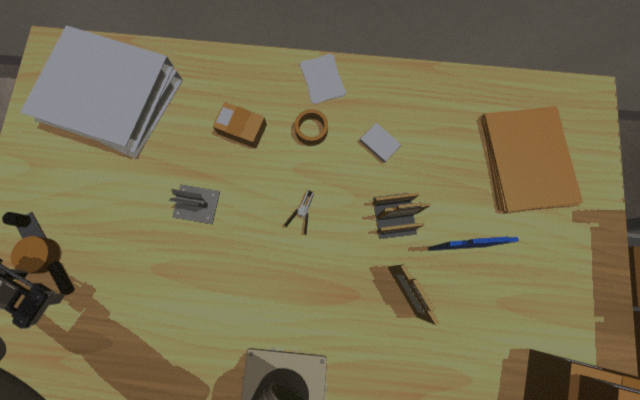

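View pics/wrist0.png

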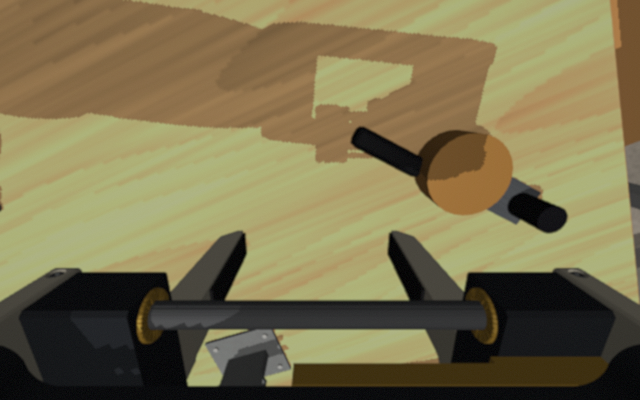

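The scene view shows the sorter at about (260,232), holder (372,135), clip (313,185), tape roll (378,226), carton (413,183) and white box (325,267). The look-alikes are a blue card and a brown free-standing one. In the top view the sorter is at (400,212), holder (195,203) and clip (300,212). I'll zoom in next.

```bash
python3 - <<'E'
import cv2
t=cv2.imread('pics/top0.png'); s=cv2.imread('pics/scene0.png')
def crop(i,x,y,w,h,k,n): cv2.imwrite('pics/'+n+'.png',cv2.resize(i[y:y+h,x:x+w],None,fx=k,fy=k,interpolation=cv2.INTER_CUBIC))
crop(t,160,160,160,100,5,'z_t1'); crop(t,340,170,160,100,5,'z_t2'); crop(s,225,180,80,90,6,'z_s1'); crop(s,290,100,120,110,5,'z_s2')
E
```

```text
(no output)
```

View pics/z_t1.png

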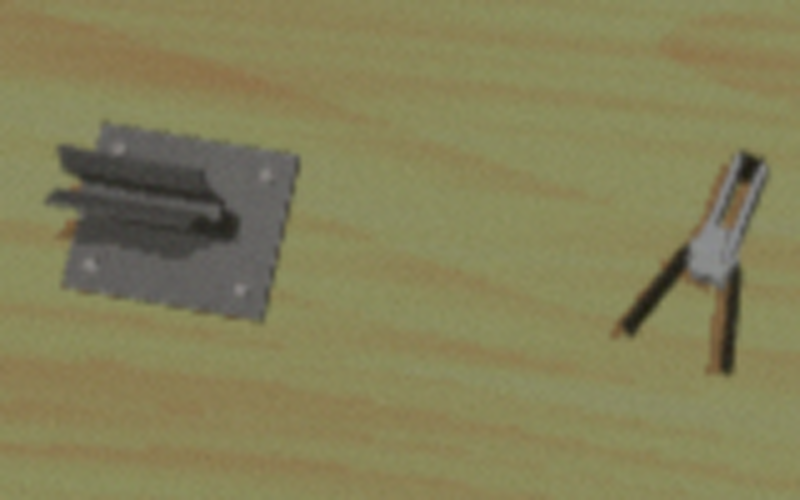

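View pics/z_t2.png

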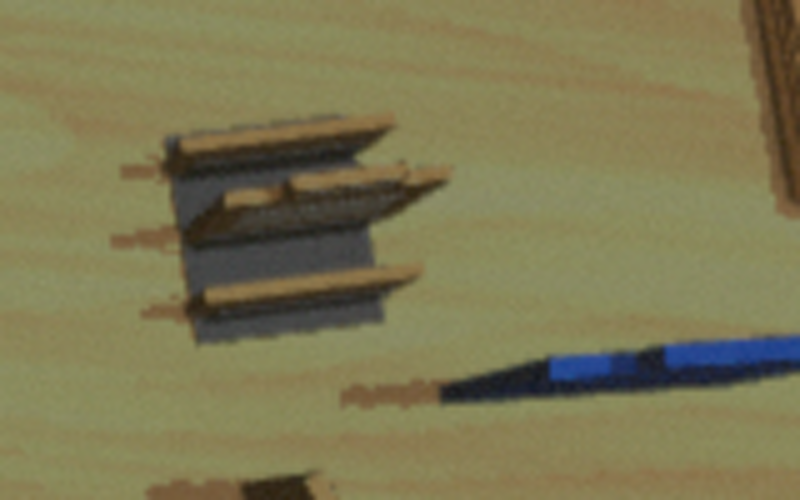

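View pics/z_s1.png

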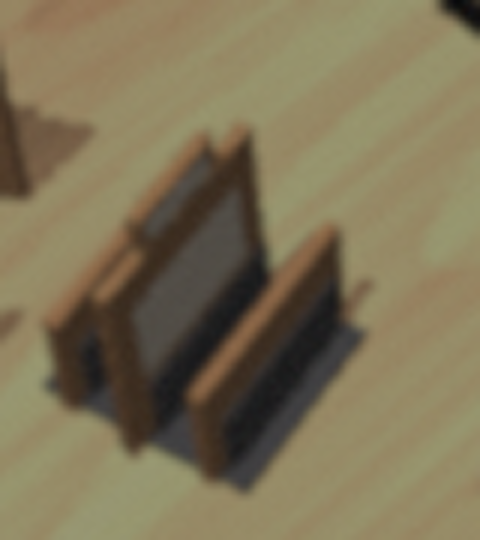

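View pics/z_s2.png

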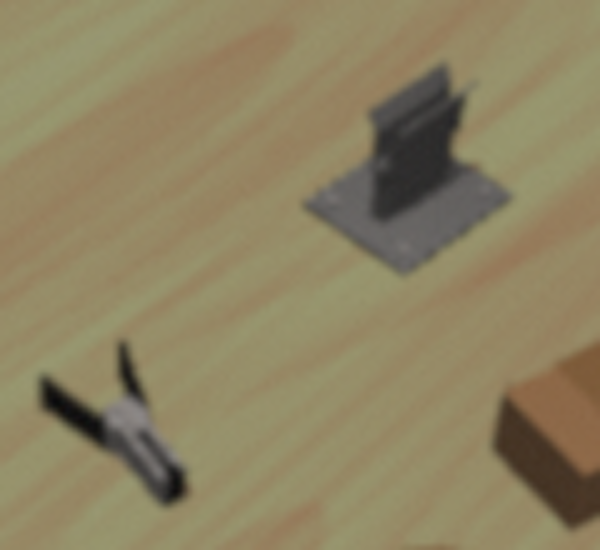

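```bash
python3 - <<'E'
from h import *
t=cam('top'); s=cam('scene')
T=lambda x,y:(340+x/5,170+y/5)
a=[onz(t,*T(*p),.16) for p in [(290,183),(405,168)]]; print('tab ends z.16',np.round(a,3))
print('two', two(t,T(348,178),s,(225+170/6,180+180/6)))
print('shoulder outer', np.round([onz(t,*T(*p),.135) for p in [(225,198),(450,172)]],3))
print('sorter base corners',np.round([onz(t,*T(*p),.005) for p in [(166,138),(197,345),(383,320)]],3))
H=lambda x,y:(160+x/5,160+y/5)
b=np.array([onz(t,*H(*p),.006) for p in [(103,122),(300,155),(264,322),(62,288)]]);print('holder',b.round(3),b.mean(0))
H2=lambda x,y:(290+x/5,100+y/5)
b=np.array([onz(s,*H2(*p),.006) for p in [(303,205),(405,273),(512,197)]]);print('holder scene',b.round(3))
b=np.array([onz(t,*H(*p),.015) for p in [(712,250),(752,165),(628,328),(727,370)]]);print('clip piv,tip,h1,h2',b.round(3))
for n,px in dict(tape=(311,127),carton=(240,124),wb=(380,143),card2=(412,295)).items(): print(n,onz(t,*px,.03).round(3))
E
```

```text
tab ends z.16 [[ 0.507 -0.247  0.16 ]
 [ 0.52  -0.305  0.16 ]]
two (array([ 0.51443794, -0.27706327,  0.15395488]), np.float64(0.0019692966264139343))
shoulder outer [[ 0.501 -0.22   0.135]
 [ 0.526 -0.335  0.135]]
sorter base corners [[ 0.559 -0.205  0.005]
 [ 0.439 -0.231  0.005]
 [ 0.464 -0.337  0.005]]
holder [[0.544 0.367 0.006]
 [0.536 0.247 0.006]
 [0.435 0.253 0.006]
 [0.443 0.373 0.006]] [0.489554   0.31012824 0.006     ]
holder scene [[0.441 0.252 0.006]
 [0.539 0.247 0.006]
 [0.548 0.364 0.006]]
clip piv,tip,h1,h2 [[ 0.501 -0.002  0.015]
 [ 0.553 -0.02   0.015]
 [ 0.451  0.042  0.015]
 [ 0.432 -0.017  0.015]]
tape [ 0.752 -0.002  0.03 ]
carton [0.741 0.211 0.03 ]
wb [ 0.721 -0.211  0.03 ]
card2 [ 0.292 -0.325  0.03 ]
```

```bash
python3 -m inch '[[[0,-12,0,0,0.18,0],[0,-12,0,0,0.18,0],[0,-12,0,0,0.18,0],[0,-12,0,0,0.18,0],[0,-12,0,0,0.18,0],[0,-12,0,0,0.04,0]]]' 93 20; python3 -c "
from h import *
s=st(); print(np.round(s['q'],2)); M=R.from_rotvec(s['orientation']).as_matrix()
for tgt in [(.49,.24,.30),(.54,-.36,.30)]: print(M.T@(np.array(tgt)-s['tool_pos'])*1000)"
```

```text
t: 1.0
tool_pos: [0.2362, 0.5514, 0.2989]
orientation: [-1.307, 1.044, -1.044]
force: [-0.6, 0.0, 0.3]
opening: 0.0931
t 1.0 pos [0.2362 0.5514 0.2989] F [-0.6  0.   0.3] op 0.0931
axes xyz cols
 [[ 0.221 -0.     0.975]
 [-0.975 -0.     0.221]
 [ 0.    -1.    -0.   ]]
[ 1.08  0.11  1.38 -0.    1.65  0.86]
[359.75826876  -1.08802889 178.75600721]
[ 9.55997389e+02 -9.17725357e-01  9.50966860e+01]
```

```bash
python3 -m inch '[[[45,0,22,0,0,0],[45,0,22,0,0,0],[45,0,22,0,0,0],[45,0,22,0,0,0],[45,0,22,0,0,0],[45,0,22,0,0,0],[45,0,22,0,0,0],[45,0,22,0,0,0]]]'; python3 -c "
from h import *
s=st(); d=cam('wrist','w1')
print(proj(d,[(.49,.31,.06),(.43,.25,0)]))"
```

```text
t: 2.0
tool_pos: [0.4893, 0.2387, 0.2987]
orientation: [-1.307, 1.041, -1.041]
force: [0.5, -0.7, -0.2]
opening: 0.0931
t 2.0 pos [0.4893 0.2387 0.2987] F [ 0.5 -0.7 -0.2] op 0.0931
axes xyz cols
 [[ 0.224  0.     0.975]
 [-0.975  0.     0.224]
 [-0.    -1.     0.   ]]
[[328.7439539  119.87929748]
 [282.40685863 147.09966445]]
```

View pics/w1.png

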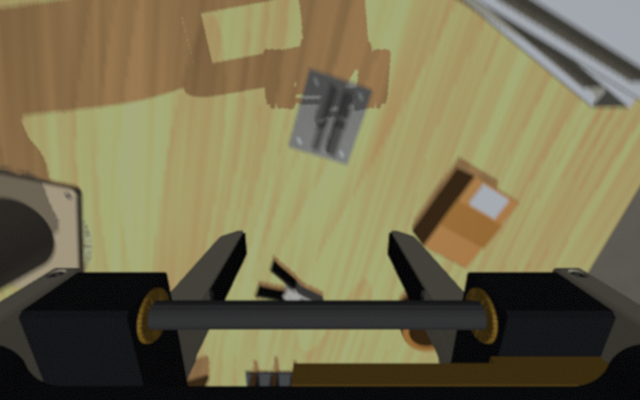

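The wrist view shows the holder at about (330,115), the carton at (465,215) and the clip at (290,285). Zooming on the holder.

```bash
python3 -c "
import cv2
i=cv2.imread('pics/w1.png'); cv2.imwrite('pics/z_w1.png',cv2.resize(i[60:170,280:380],None,fx=6,fy=5.4,interpolation=cv2.INTER_CUBIC))"
```

```text
(no output)
```

View pics/z_w1.png

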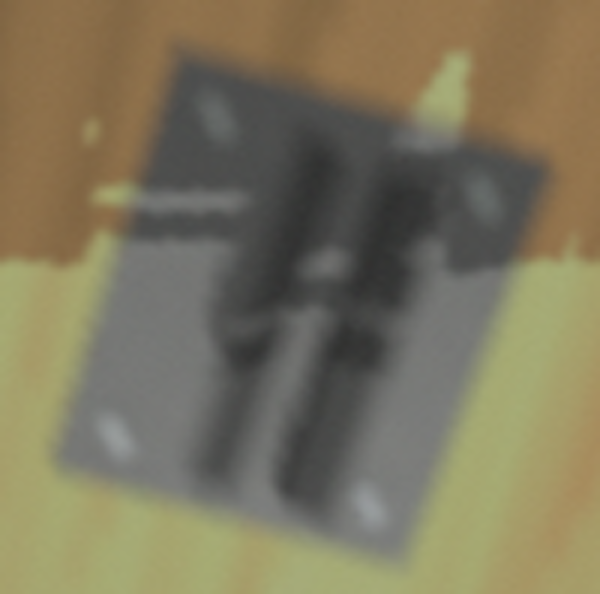

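```bash
python3 - <<'E'
from h import *
d=cam('wrist')
W=lambda x,y:(280+x/6,60+y/5.4)
b=np.array([onz(d,*W(*p),.006) for p in [(178,48),(550,165),(408,565),(55,462)]]);print(b.round(3),b.mean(0))
print(np.arctan2(*(b[0]-b[3])[[0,1]]),np.arctan2(*(b[1]-b[2])[[0,1]]))
s=st();M=R.from_rotvec(s['orientation']).as_matrix()
print(M.T@(np.array((.53,-.345,.30))-s['tool_pos'])*1000)
E
```

```text
[[0.452 0.367 0.006]
 [0.55  0.358 0.006]
 [0.543 0.241 0.006]
 [0.444 0.25  0.006]] [0.4973331  0.30427924 0.006     ]
0.06880431498963305 0.051946372572778246
t 2.1 pos [0.4908 0.2363 0.2983] F [0.1 0.3 0.6] op 0.0926
axes xyz cols
 [[ 0.219  0.     0.976]
 [-0.976 -0.002  0.219]
 [ 0.002 -1.    -0.   ]]
[575.76859558  -0.79136467 -89.23694269]
```

```bash
python3 -m inch '[[[48,0,-7.5,0,0,0],[48,0,-7.5,0,0,0],[48,0,-7.5,0,0,0],[48,0,-7.5,0,0,0],[48,0,-7.5,0,0,0],[48,0,-7.5,0,0,0],[48,0,-7.5,0,0,0],[48,0,-7.5,0,0,0]]]'; python3 -m inch '[[[48,0,-7.5,0,0,0],[48,0,-7.5,0,0,0],[48,0,-7.5,0,0,0],[48,0,-7.5,0,0,0],[0,0,0,0,0,0]]]';python3 -c "
from h import *
s=st(); d=cam('wrist','w2')
i=d['image']; cv2.imwrite('pics/z_w2.png',cv2.resize(i[40:190,200:450],None,fx=3.2,fy=3.2,interpolation=cv2.INTER_CUBIC))
print(d['rvec'],d['tvec'])"
```

```text
t: 3.1
tool_pos: [0.516, -0.1484, 0.2987]
orientation: [-1.307, 1.041, -1.041]
force: [0.6, 1.1, 0.5]
opening: 0.0928
t: 3.72
tool_pos: [0.5293, -0.3438, 0.2973]
orientation: [-1.307, 1.045, -1.042]
force: [0.1, 0.2, -0.8]
opening: 0.0929
t 3.73 pos [ 0.5293 -0.3438  0.2973] F [ 0.1  0.2 -0.8] op 0.0929
axes xyz cols
 [[ 0.221 -0.002  0.975]
 [-0.975  0.001  0.221]
 [-0.001 -1.    -0.001]]
[-2.81868832 -0.31461904 -0.04860136] [-0.44031956 -0.48670462  0.32344003]
```

View pics/z_w2.png

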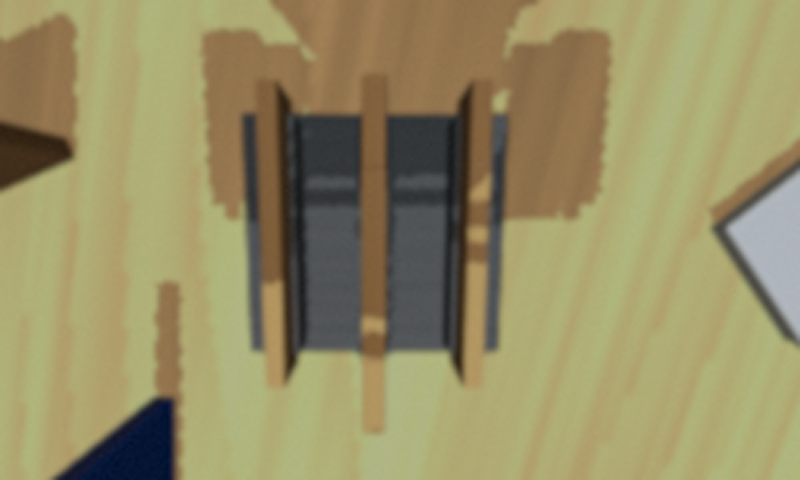

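The wrist view shows the middle card's edge at column 374 in the zoom, running straight down the picture from row 75 to row 432. It looks well aligned with the tool.

```bash
python3 - <<'E'
from h import *
d=cam('wrist'); t=cam('top')
W=lambda x,y:(200+x/3.2,40+y/3.2)
a=np.array([onz(d,*W(*p),.135) for p in [(374,75),(373,432)]]);print(a.round(4),a.mean(0),np.linalg.norm(a[0]-a[1]))
dd=a[0]-a[1];print('yaw',np.arctan2(-dd[0],dd[1]))
# height by two views: shoulder ends
T=lambda x,y:(340+x/5,170+y/5)
print(two(d,W(374,75),t,T(225,198)),two(d,W(373,432),t,T(450,172)))
b=np.array([onz(d,*W(*p),.005) for p in [(243,115),(507,115),(498,350),(255,350)]]);print('base',b.round(4),b.mean(0))
s=st();M=R.from_rotvec(s['orientation']).as_matrix()
c=a.mean(0); print(M.T@(np.array((c[0],c[1],.14))-s['tool_pos'])*1000)
E
```

```text
[[ 0.501  -0.2157  0.135 ]
 [ 0.5271 -0.3321  0.135 ]] [ 0.5140327 -0.2738624  0.135    ] 0.11928617230745887
yaw 0.2207045011810552
(array([ 0.50038649, -0.21752663,  0.14411578]), np.float64(0.002138976648964421)) (array([ 0.52663943, -0.33350891,  0.1345195 ]), np.float64(0.0027899196345884834))
base [[ 0.4416 -0.2283  0.005 ]
 [ 0.5611 -0.2011  0.005 ]
 [ 0.5856 -0.307   0.005 ]
 [ 0.4669 -0.3339  0.005 ]] [ 0.51380451 -0.26757446  0.005     ]
t 3.88 pos [ 0.5301 -0.3404  0.2985] F [-0.6  0.  -0.8] op 0.0928
axes xyz cols
 [[ 0.225 -0.     0.974]
 [-0.974  0.001  0.225]
 [-0.001 -1.    -0.   ]]
[-68.33355961 158.50825177  -0.67238656]
```

```bash
python3 -m inch '[[[-9,15,0,0,0,0],[-9,15,0,0,0,0],[-9,15,0,0,0,0],[-9,15,0,0,0,0],[-9,15,0,0,0,0],[-9,15,0,0,0,0],[-9,15,0,0,0,0],[-5,15,0,0,0,0]]]'; python3 -m inch '[[[0,13,0,0,0,0],[0,13,0,0,0,0],[0,12,0,0,0,0],[0,0,0,0,0,0]]]';python3 -c "
from h import *
s=st(); d=cam('wrist','w3')"
```

```text
t: 4.88
tool_pos: [0.5146, -0.2742, 0.1779]
orientation: [-1.308, 1.04, -1.041]
force: [-0.2, -1.1, 0.5]
opening: 0.093
t: 5.38
tool_pos: [0.5139, -0.2749, 0.1391]
orientation: [-1.308, 1.043, -1.04]
force: [-0.4, 0.5, 0.9]
opening: 0.0928
t 5.38 pos [ 0.5139 -0.2749  0.1391] F [-0.4  0.5  0.9] op 0.0928
axes xyz cols
 [[ 0.224 -0.002  0.975]
 [-0.975  0.001  0.224]
 [-0.002 -1.    -0.002]]
```

View pics/w3.png

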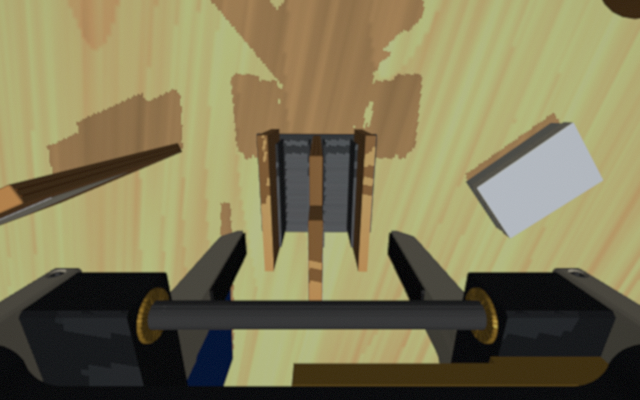

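The card edge is at column 316, midway between the fingers at 245 and 390. Closing now.

```bash
python3 -m inch '[[[0,0,0,0,0,0],[0,0,0,0,0,0],[0,0,0,0,0,0],[0,0,0,0,0,0],[0,0,0,0,0,0],[0,0,0,0,0,0]]]' 0 20;  python3 -m inch '[[[0,-15,0,0,0,0],[0,-20,0,0,0,0],[0,-25,0,0,0,0],[0,-25,0,0,0,0],[0,-25,0,0,0,0],[0,-20,0,0,0,0]]]';python3 -c "
from h import *
s=st(); d=cam('wrist','w4'); cam('scene','s4')
print(s['force'])"
```

```text
t: 6.18
tool_pos: [0.5146, -0.2751, 0.1407]
orientation: [-1.308, 1.041, -1.041]
force: [-0.4, -0.0, 0.1]
opening: 0.0376
t: 6.92
tool_pos: [0.5151, -0.2755, 0.2738]
orientation: [-1.307, 1.039, -1.044]
force: [0.5, 0.1, 0.6]
opening: 0.0002
t 6.92 pos [ 0.5151 -0.2755  0.2738] F [0.5 0.1 0.6] op 0.0002
axes xyz cols
 [[ 0.224  0.002  0.975]
 [-0.975 -0.002  0.224]
 [ 0.002 -1.     0.002]]
[0.54807586 0.06814456 0.62632644]
```

View pics/w4.png

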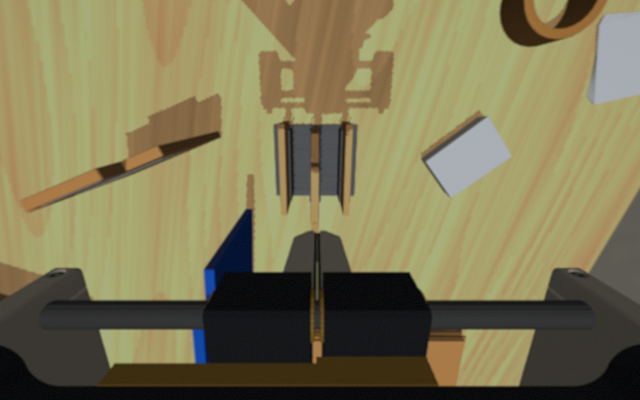

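View pics/s4.png

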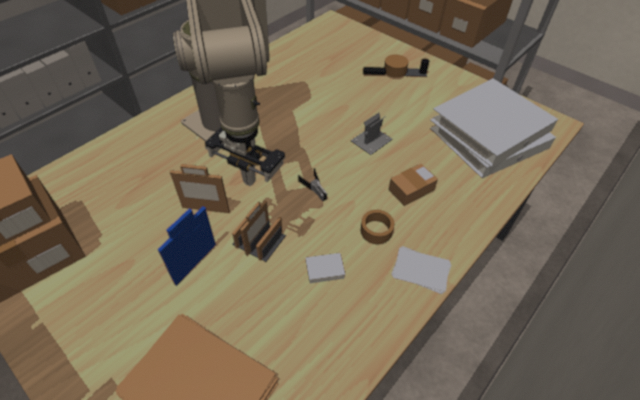

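The fingers shut at about 75 mm/s and I lifted before they had reached the card. It's still in its slot at (315,165), so I'll repeat with more closing time.

```bash
python3 -m inch '[[[0,0,0,0,0,0],[0,6,0,0,0,0],[0,15,0,0,0,0],[0,15,0,0,0,0],[0,18,0,0,0,0],[0,25,0,0,0,0],[0,25,0,0,0,0],[0,26,0,0,0,0]]]' 45 20; python3 -m inch '[[[0,0,0,0,0,0],[0,0,0,0,0,0],[0,0,0,0,0,0],[0,0,0,0,0,0],[0,0,0,0,0,0],[0,0,0,0,0,0],[0,0,0,0,0,0]]]' 0 20
```

```text
t: 8.02
tool_pos: [0.5142, -0.2749, 0.1386]
orientation: [-1.308, 1.042, -1.04]
force: [0.8, 1.1, 0.2]
opening: 0.045
t: 8.9
tool_pos: [0.5149, -0.2756, 0.1417]
orientation: [-1.308, 1.04, -1.042]
force: [-2.2, -0.4, 6.5]
opening: 0.0081
```

```bash
python3 -m inch '[[[0,0,0,0,0,0],[0,-10,0,0,0,0],[0,-20,0,0,0,0],[0,-20,0,0,0,0],[0,-25,0,0,0,0],[0,-25,0,0,0,0],[0,-25,0,0,0,0],[0,-25,0,0,0,0]]]'; python3 -c "
from h import *
s=st(); d=cam('wrist','w5'); cam('scene','s5')"
```

```text
t: 9.9
tool_pos: [0.5148, -0.2752, 0.2933]
orientation: [-1.307, 1.04, -1.043]
force: [0.5, 0.2, -0.3]
opening: 0.008
t 9.9 pos [ 0.5148 -0.2752  0.2933] F [ 0.5  0.2 -0.3] op 0.008
axes xyz cols
 [[ 0.224  0.002  0.975]
 [-0.975 -0.001  0.224]
 [ 0.001 -1.     0.001]]
```

View pics/w5.png

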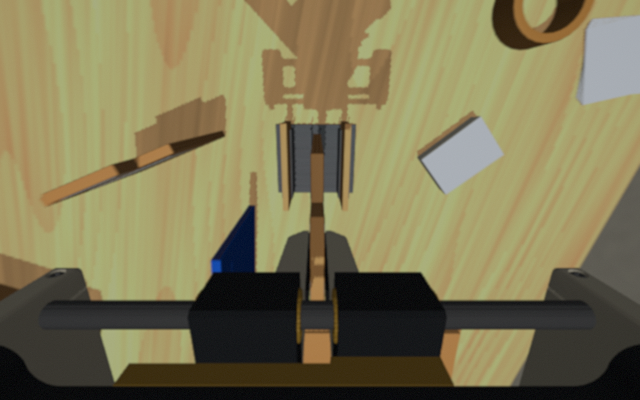

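View pics/s5.png

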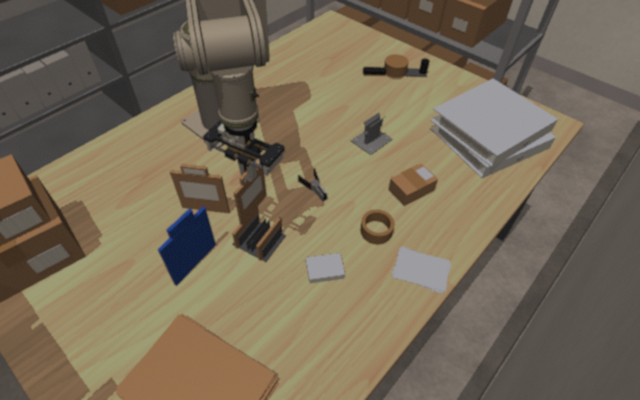

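The card is held, its foot clear above the sorter. It shows at (252,190) in the scene view. Turning toward the holder's heading and travelling there.

```bash
python3 -m inch '[[[-30,0,0,0,0.0713,0],[-40,0,0,0,0.0713,0],[-45,0,0,0,0.0713,0],[-45,0,0,0,0.0713,0]]]'; python3 -c "
from h import *
s=st();M=R.from_rotvec(s['orientation']).as_matrix()
print(M.T@(np.array((.495,.195,.30))-s['tool_pos'])*1000)"
```

```text
t: 10.5
tool_pos: [0.4969, -0.1153, 0.2902]
orientation: [-1.179, 1.255, -1.255]
force: [1.1, 0.3, -0.4]
opening: 0.0079
t 10.5 pos [ 0.4969 -0.1153  0.2902] F [ 1.1  0.3 -0.4] op 0.0079
axes xyz cols
 [[-0.062 -0.     0.998]
 [-0.998  0.    -0.062]
 [-0.    -1.    -0.   ]]
[-309.53661625   -9.71149352  -21.14131289]
```

```bash
python3 -m inch '[[[-44,0,-3,0,0,0],[-44,0,-3,0,0,0],[-44,0,-3,0,0,0],[-44,0,-3,0,0,0],[-44,0,-3,0,0,0],[-44,0,-3,0,0,0],[-44,0,-3,0,0,0],[0,0,0,0,0,0]]]'; python3 -c "
from h import *
s=st(); d=cam('wrist','w6'); i=d['image']; cv2.imwrite('pics/z_w6.png',cv2.resize(i[60:190,250:410],None,fx=5,fy=4.5,interpolation=cv2.INTER_CUBIC))"
```

```text
t: 11.5
tool_pos: [0.4939, 0.1947, 0.29]
orientation: [-1.183, 1.251, -1.249]
force: [-0.1, -0.3, -1.8]
opening: 0.0079
t 11.5 pos [0.4939 0.1947 0.29  ] F [-0.1 -0.3 -1.8] op 0.0079
axes xyz cols
 [[-0.055 -0.001  0.998]
 [-0.998  0.    -0.055]
 [-0.    -1.    -0.001]]
```

View pics/w6.png

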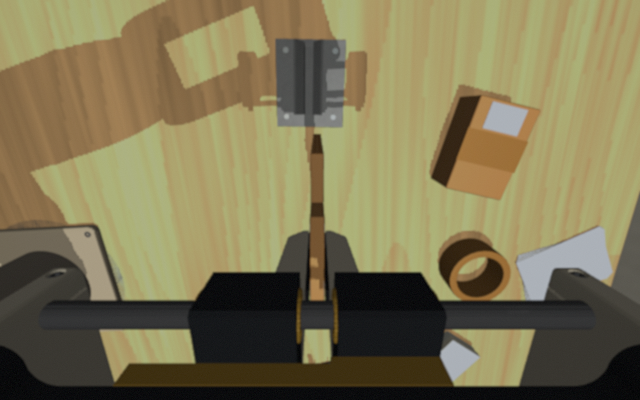

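View pics/z_w6.png

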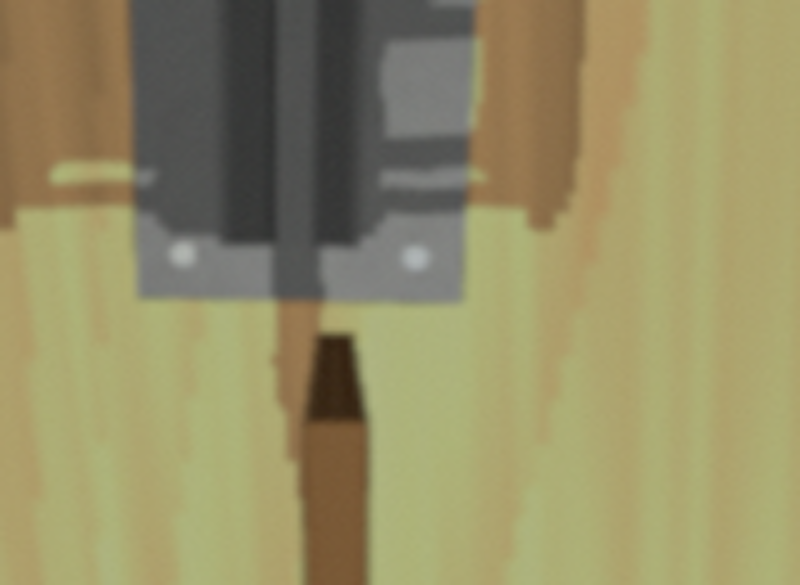

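The wrist view shows the holder at (311,83), its lips as two dark bands either side of the channel, and the card's foot end at (317,134). Measuring both.

```bash
python3 - <<'E'
from h import *
d=cam('wrist'); g=cv2.cvtColor(d['image'],cv2.COLOR_BGR2GRAY)
for r in [40,44,50,60,70,80,90,100,108,112]: print(r,g[r,275:350:1].tolist() if r in(50,100) else '')
big=cv2.resize(d['image'][20:140,260:360],None,fx=6,fy=4.8,interpolation=cv2.INTER_CUBIC); cv2.imwrite('pics/z_w7.png',big)
E
```

```text
40 
44 
50 [93, 81, 79, 80, 80, 80, 83, 91, 104, 113, 113, 108, 96, 83, 79, 82, 80, 75, 71, 64, 57, 55, 56, 56, 55, 55, 55, 53, 49, 56, 70, 77, 78, 77, 77, 78, 76, 71, 61, 52, 53, 53, 55, 54, 56, 58, 65, 71, 78, 80, 81, 82, 81, 81, 81, 82, 87, 102, 114, 119, 120, 115, 102, 89, 91, 109, 121, 121, 120, 126, 141, 160, 170, 169, 167]
60 
70 
80 
90 
100 [128, 120, 110, 109, 105, 95, 84, 81, 81, 82, 82, 83, 82, 82, 82, 81, 82, 80, 75, 67, 62, 57, 56, 57, 58, 58, 56, 55, 52, 59, 74, 79, 81, 82, 81, 79, 76, 67, 58, 56, 55, 56, 55, 56, 59, 65, 73, 80, 84, 86, 91, 103, 112, 115, 114, 118, 118, 120, 122, 124, 125, 126, 128, 128, 127, 126, 127, 131, 136, 139, 134, 127, 124, 121, 120]
108 
112
```

View pics/z_w7.png

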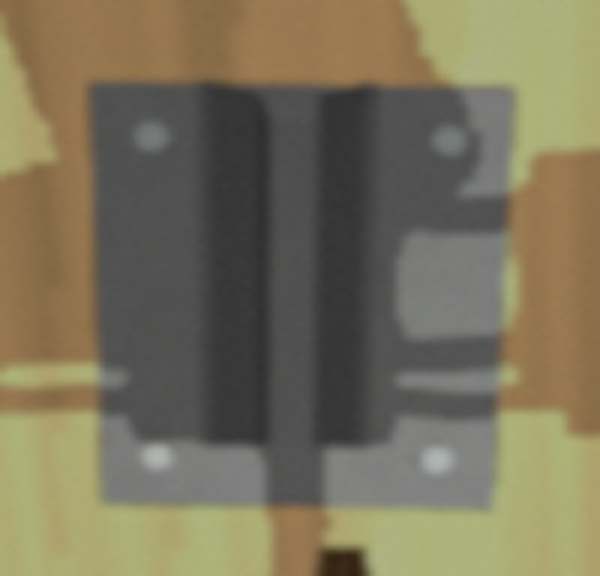

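```bash
python3 - <<'E'
from h import *
d=cam('wrist'); s=st()
z=.103
for n,p in dict(farL=(293.7,38),farR=(321,38),nearL=(293.5,112.3),nearR=(320.5,112.3)).items(): print(n,onz(d,*p,z).round(4))
a=(onz(d,293.7,38,z)+onz(d,321,38,z))/2; b=(onz(d,293.5,112.3,z)+onz(d,320.5,112.3,z))/2
ctr=(a+b)/2; dd=a-b; print('ctr',ctr.round(4),'len',np.linalg.norm(dd),'yaw',np.arctan2(-dd[0],dd[1]))
for z in(.085,.09,.1):
  p=[(onz(d,304,r,z)+onz(d,l,r,z))/2 for r,l in((50,312.5),(100,312.2))]; print('inner',z,np.round(p,4),np.linalg.norm(onz(d,304,75,z)-onz(d,312.4,75,z)))
# base corners
Z=lambda x,y:(260+x/6,20+y/4.8)
bb=np.array([onz(d,*Z(*p),.006) for p in [(92,86),(515,90),(495,507),(102,502)]]);print('base',bb.round(4),bb.mean(0))
# card
fo=(onz(d,250+318/5,134.4,.159)+onz(d,250+353/5,134.4,.159))/2; print('foot end',fo)
W=lambda x,y:(250+x/5,60+y/4.5)
for r in (425,500,570): print('card top', (onz(d,*W([304,301,303][0] if r<450 else 302.5,r),.289)+onz(d,*W(368,r),.289))/2)
M=R.from_rotvec(s['orientation']).as_matrix()
print(proj(d,s['tool_pos']),'to go',M.T@(ctr-s['tool_pos'])*1000)
E
```

```text
t 11.65 pos [0.4946 0.1916 0.2903] F [ 0.2  0.3 -0.8] op 0.008
axes xyz cols
 [[-0.059 -0.     0.998]
 [-0.998 -0.001 -0.059]
 [ 0.001 -1.    -0.   ]]
farL [0.4782 0.3513 0.103 ]
farR [0.508  0.3496 0.103 ]
nearL [0.4714 0.2736 0.103 ]
nearR [0.5032 0.2718 0.103 ]
ctr [0.4902 0.3116 0.103 ] len 0.07797699206194957 yaw -0.07384698052730539
inner 0.085 [[0.493  0.3418 0.085 ]
 [0.4891 0.2868 0.085 ]] 0.010037264297480954
inner 0.09 [[0.4931 0.3409 0.09  ]
 [0.4892 0.2866 0.09  ]] 0.009899046581096398
inner 0.1 [[0.4932 0.3391 0.1   ]
 [0.4895 0.2864 0.1   ]] 0.009622611148327274
base [[0.4466 0.3736 0.006 ]
 [0.5453 0.3668 0.006 ]
 [0.537  0.2485 0.006 ]
 [0.437  0.2559 0.006 ]] [0.49149668 0.31119189 0.006     ]
foot end [0.49793675 0.25158571 0.159     ]
card top [0.49778774 0.25227906 0.289     ]
card top [0.49714144 0.24262973 0.289     ]
card top [0.49659876 0.23329289 0.289     ]
[[317.66561861 251.09436023]] to go [-119.66348104  187.23003757  -11.35852746]
```

```bash
python3 -m inch '[[[-25,0,-2.3,0,0.012,0],[-30,0,-2.5,0,0,0],[-30,0,-2.5,0,0,0],[-24,10,-2,0,0,0],[-10,15,-1,0,0,0],[0,15,0,0,0,0],[0,0,0,0,0,0]]]'; python3 -c "
from h import *
s=st(); d=cam('wrist','w8'); i=d['image']; cv2.imwrite('pics/z_w8.png',cv2.resize(i[60:260,240:400],None,fx=5,fy=3,interpolation=cv2.INTER_CUBIC))
d=cam('scene','s8'); i=d['image']; cv2.imwrite('pics/z_s8.png',cv2.resize(i[60:180,320:440],None,fx=5,fy=5,interpolation=cv2.INTER_CUBIC))"
```

```text
t: 12.52
tool_pos: [0.4918, 0.3099, 0.2483]
orientation: [-1.178, 1.264, -1.262]
force: [-0.4, -0.9, -0.6]
opening: 0.008
t 12.53 pos [0.4918 0.3099 0.2483] F [-0.4 -0.9 -0.6] op 0.008
axes xyz cols
 [[-0.072 -0.003  0.997]
 [-0.997 -0.002 -0.072]
 [ 0.002 -1.    -0.003]]
```

View pics/z_w8.png

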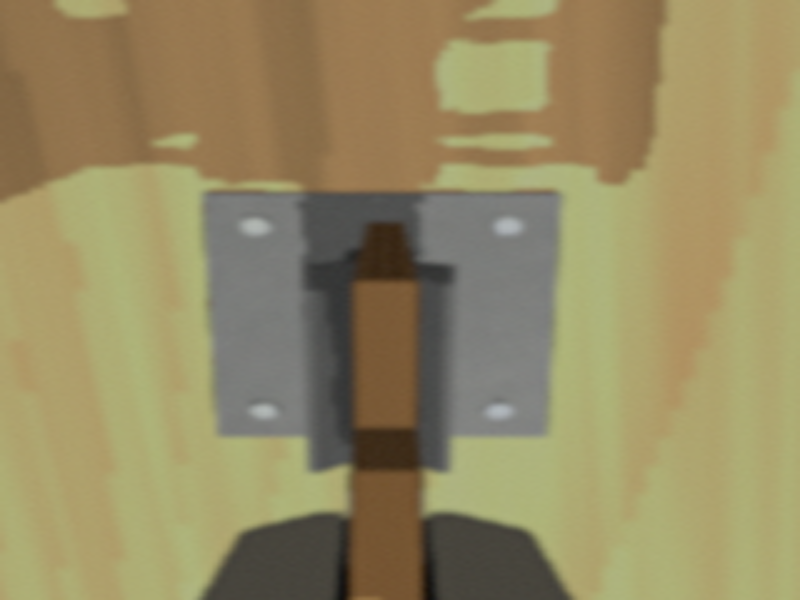

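View pics/z_s8.png

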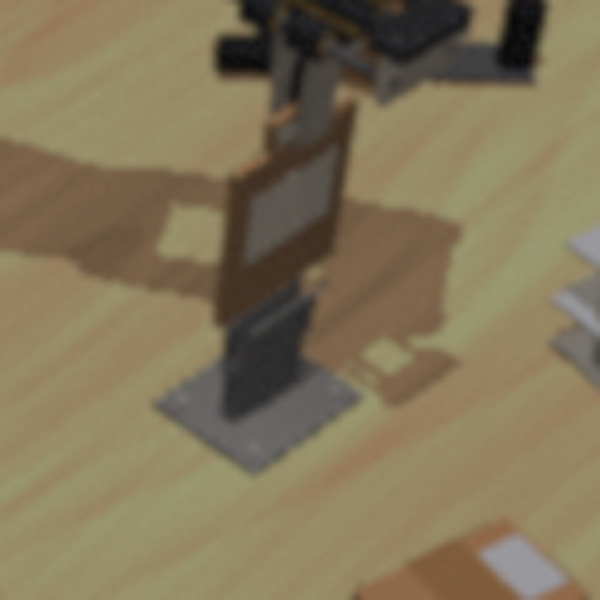

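```bash
python3 - <<'E'
from h import *
d=cam('wrist'); s=st()
f=onz(d,240+386/5,60+223/3,.118); l=onz(d,240+379/5,60+266/3,.103); n=onz(d,240+380/5,60+468/3,.103)
print(f,l,n,(f-l)*1000, (l+n)/2)
E
python3 -m inch '[[[0,8,-1,0,0,0],[0,8,-0.5,0,0,0],[0,8,0,0,0,0],[0,8,0,0,0,0],[0,6,0,0,0,0],[0,0,0,0,0,0]]]'
```

```text
t 12.68 pos [0.4929 0.3109 0.2511] F [ 0.6  0.8 -0.3] op 0.0079
axes xyz cols
 [[-0.072  0.001  0.997]
 [-0.997  0.    -0.072]
 [-0.    -1.     0.001]]
[0.49723124 0.36992514 0.118     ] [0.49455506 0.35346492 0.103     ] [0.48901003 0.27523172 0.103     ] [ 2.67618012 16.46022121 15.        ] [0.49178254 0.31434832 0.103     ]
t: 13.42
tool_pos: [0.4907, 0.3115, 0.2118]
orientation: [-1.176, 1.262, -1.261]
force: [0.3, -0.4, -0.5]
opening: 0.0081
```

```bash
python3 -m inch '[[[-1,6,0,0,0,0],[-1,5,0,0,0,0],[0,4,0,0,0,0],[0,2,0,0,0,0],[0,0,0,0,0,0]]]'; python3 -c "
from h import *
s=st(); d=cam('scene','s9'); i=d['image']; cv2.imwrite('pics/z_s9.png',cv2.resize(i[60:180,320:440],None,fx=5,fy=5,interpolation=cv2.INTER_CUBIC))"
```

```text
t: 14.05
tool_pos: [0.4915, 0.3139, 0.1967]
orientation: [-1.174, 1.261, -1.261]
force: [-1.7, 0.5, 5.5]
opening: 0.0078
t 14.05 pos [0.4915 0.3139 0.1967] F [-1.7  0.5  5.5] op 0.0078
axes xyz cols
 [[-0.071  0.001  0.997]
 [-0.997  0.001 -0.071]
 [-0.001 -1.     0.001]]
```

View pics/z_s9.png

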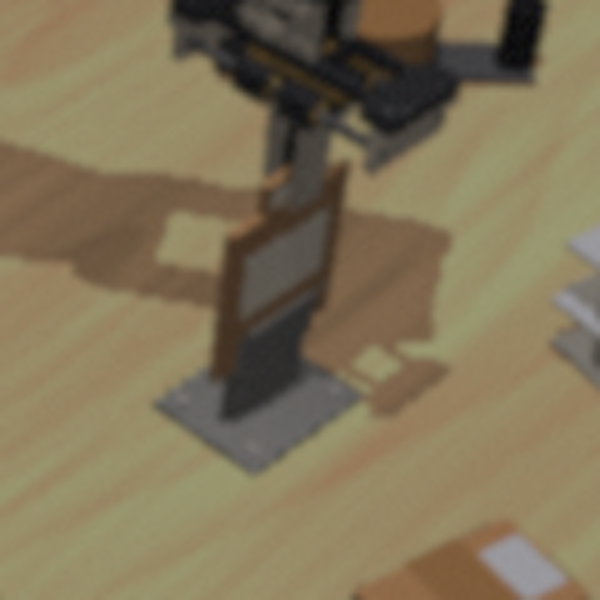

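The card is in the channel and 5.5 N upward shows it on the floor. Releasing.

```bash
python3 -m inch '[[[0,0,0,0,0,0],[0,0,0,0,0,0],[0,0,0,0,0,0],[0,0,0,0,0,0],[0,0,0,0,0,0]]]' 40 20; python3 -m inch '[[[0,-10,0,0,0,0],[0,-20,0,0,0,0],[0,-25,0,0,0,0],[10,-25,0,0,0,0],[40,-10,0,0,0,0],[40,0,0,0,0,0],[40,0,0,0,0,0]]]' 93 20;  python3 -c "
from h import *
s=st(); d=cam('scene','s10'); i=d['image']; cv2.imwrite('pics/z_s10.png',cv2.resize(i[60:180,320:440],None,fx=5,fy=5,interpolation=cv2.INTER_CUBIC))
cam('wrist','w10')"
```

```text
t: 14.72
tool_pos: [0.4912, 0.3137, 0.1955]
orientation: [-1.175, 1.262, -1.261]
force: [0.6, 0.1, 0.6]
opening: 0.0398
t: 15.6
tool_pos: [0.4823, 0.1831, 0.288]
orientation: [-1.172, 1.259, -1.262]
force: [1.6, 0.2, -0.6]
opening: 0.0928
t 15.6 pos [0.4823 0.1831 0.288 ] F [ 1.6  0.2 -0.6] op 0.0928
axes xyz cols
 [[-0.071  0.003  0.997]
 [-0.997  0.001 -0.071]
 [-0.001 -1.     0.003]]
```

View pics/z_s10.png

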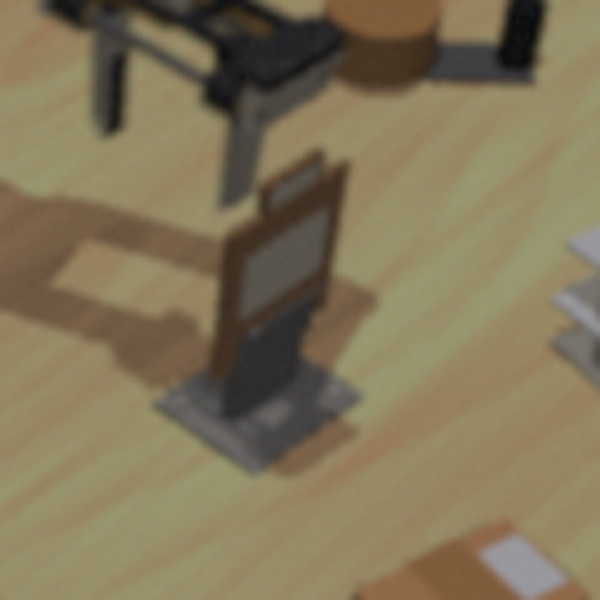

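View pics/w10.png

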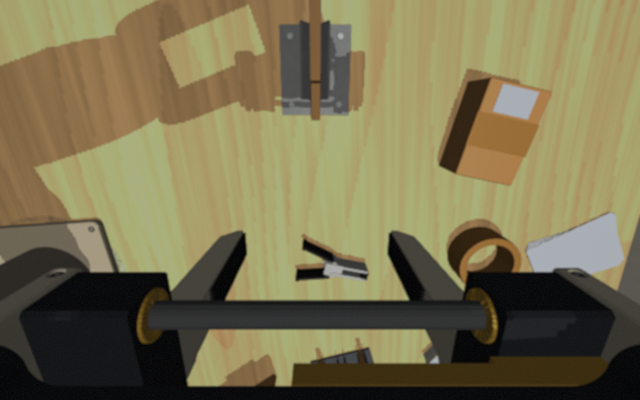

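The card stands upright in the holder, let go. The wrist view now shows the clip at (335,262), handles to the left. Next I turn to the clip's heading and go above it.

```bash
python3 - <<'E'
from h import *
s=monitor.read_state(); M=R.from_rotvec(s['orientation']); w=np.array([.55,-.02,.288])-s['tool_pos']
for k in range(8): print((R.from_rotvec([0,-.17*k,0]).inv().as_matrix()@(M.inv().apply(w/8))*1000).round(1))
E
```

```text
[24.5  0.  10.3]
[25.8  0.   6. ]
[26.5  0.   1.5]
[26.4  0.  -3. ]
[25.5  0.  -7.4]
[ 23.9   0.  -11.6]
[ 21.6   0.  -15.5]
[ 18.6   0.  -18.9]
```

```bash
python3 -m inch '[[[24.5,0,10,0,-0.17,0],[26,0,6,0,-0.17,0],[26.5,0,1.5,0,-0.17,0],[26.5,0,-3,0,-0.17,0],[25.5,0,-7.5,0,-0.17,0],[24,0,-11.5,0,-0.17,0],[21.5,0,-15.5,0,-0.17,0],[18.5,0,-19,0,-0.17,0]]]';  python3 -m inch '[[[0,0,0,0,0,0]]]';python3 -c "
from h import *
s=st(); d=cam('wrist','w11'); i=d['image']; cv2.imwrite('pics/z_w11.png',cv2.resize(i[40:200,230:410],None,fx=4.4,fy=3.7,interpolation=cv2.INTER_CUBIC))"
```

```text
t: 16.7
tool_pos: [0.5505, -0.0176, 0.2871]
orientation: [-1.559, 0.215, -0.218]
force: [0.3, 0.4, 0.2]
opening: 0.093
t: 16.82
tool_pos: [0.5504, -0.0183, 0.2868]
orientation: [-1.559, 0.221, -0.223]
force: [-0.6, -0.1, -0.0]
opening: 0.0927
t 16.82 pos [ 0.5504 -0.0183  0.2868] F [-0.6 -0.1 -0. ] op 0.0927
axes xyz cols
 [[ 0.96   0.001  0.28 ]
 [-0.28  -0.     0.96 ]
 [ 0.001 -1.     0.   ]]
```

View pics/z_w11.png

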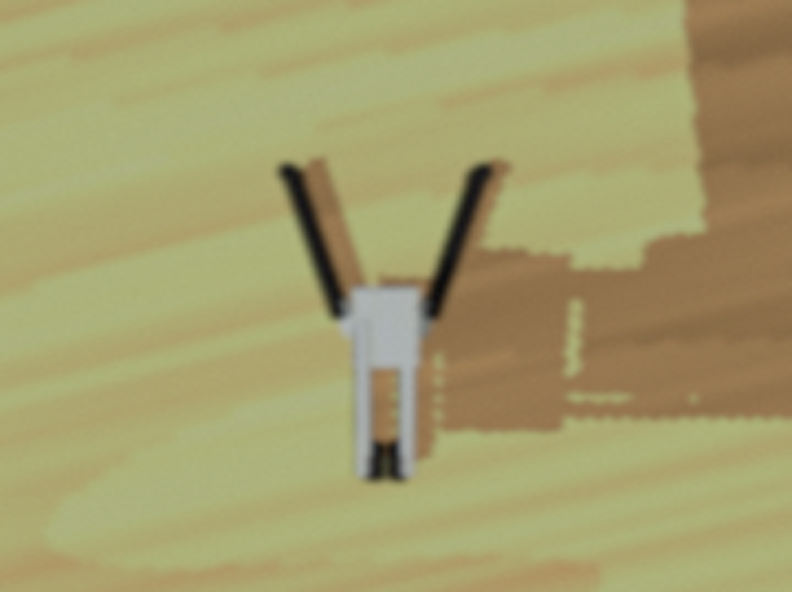

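The clip sits at about (386,320) in the zoom, handles up and jaws down, nearly aligned with the tool's x.

```bash
python3 - <<'E'
from h import *
d=cam('wrist'); s=st(); sc=cam('scene','s12'); i=sc['image']; cv2.imwrite('pics/z_s12.png',cv2.resize(i[160:210,290:340],None,fx=10,fy=10,interpolation=cv2.INTER_CUBIC))
W=lambda x,y:(230+x/4.4,40+y/3.7)
M=R.from_rotvec(s['orientation']).as_matrix()
for z in(.015,.025,.03):
    l=onz(d,*W(280,165),z); r=onz(d,*W(494,167),z); tip=onz(d,*W(386,480),z); m=(l+r)/2
    lo=onz(d,*W(283,230),z)
    ax=tip-m; L=np.linalg.norm(ax); ax/=L
    print(z,'rearwidth',np.linalg.norm(l-r),'len',L,'ang',np.arctan2(ax[1],ax[0]),'grip',m+ax*.018, tip-ax*.102)
E
```

```text
t 16.93 pos [ 0.55   -0.0168  0.2865] F [-0.2 -0.5 -0.1] op 0.0928
axes xyz cols
 [[ 0.96   0.001  0.281]
 [-0.281  0.     0.96 ]
 [ 0.001 -1.     0.001]]
0.015 rearwidth 0.06943161475231759 len 0.12346244385839412 ang -0.28776384459677445 grip [0.4576923  0.01279749 0.015     ] [0.46101237 0.01181482 0.015     ]
0.025 rearwidth 0.06781513583154343 len 0.12058804091218144 ang -0.28776384459677473 grip [0.45833325 0.01255277 0.025     ] [0.45889711 0.01238588 0.025     ]
0.03 rearwidth 0.06700689637115635 len 0.1191508394390752 ang -0.2877638445967747 grip [0.45865373 0.01243041 0.03      ] [0.45783949 0.01267141 0.03      ]
```

View pics/z_s12.png

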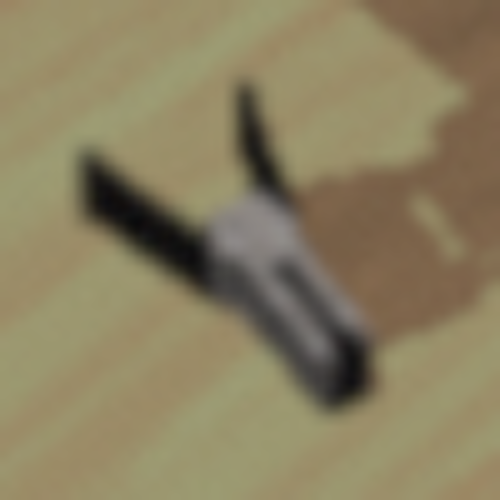

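```bash
python3 - <<'E'
from h import *
d=cam('wrist'); s=monitor.read_state(); sc=cam('scene')
W=lambda x,y:(230+x/4.4,40+y/3.7)
L=W(287,165);Rr=W(487,167)
for a,p in((L,(299,175)),(L,(314.3,168)),(Rr,(299,175)),(Rr,(314.3,168))): print(two(d,a,sc,p))
M=R.from_rotvec(s['orientation']).as_matrix(); print(M.T@(np.array([.4583,.0125,.012])-s['tool_pos'])*1000)
E
```

```text
(array([ 0.43177067, -0.01163949,  0.02445412]), np.float64(0.0010752333780274168))
(array([0.45472355, 0.00444353, 0.06809003]), np.float64(0.04833800972039957))
(array([ 0.42966738,  0.03083227, -0.00732784]), np.float64(0.05624775188667388))
(array([0.44910333, 0.04786152, 0.02518104]), np.float64(0.002153479180178969))
[-95.99282152 274.14316744   2.0736991 ]
```

```bash
python3 -m inch '[[[-12,25,0.5,0,0.003,0],[-12,30,0.5,0,0,0],[-12,35,0.5,0,0,0],[-12,35,0.5,0,0,0],[-12,35,0,0,0,0],[-12,30,0,0,0,0],[-12,25,0,0,0,0],[-12,20,0,0,0,0]]]'; python3 -m inch '[[[0,20,0,0,0,0],[0,12,0,0,0,0],[0,6,0,0,0,0],[0,0,0,0,0,0]]]'; python3 -c "
from h import *
s=st(); d=cam('wrist','w12')"
```

```text
t: 18.08
tool_pos: [0.4572, 0.0123, 0.0497]
orientation: [-1.559, 0.224, -0.224]
force: [0.6, 0.4, 0.3]
opening: 0.0927
t: 18.58
tool_pos: [0.4582, 0.0115, 0.0127]
orientation: [-1.559, 0.224, -0.224]
force: [1.4, 0.2, -0.5]
opening: 0.0929
t 18.57 pos [0.4582 0.0115 0.0127] F [ 1.4  0.2 -0.5] op 0.0929
axes xyz cols
 [[ 0.96  -0.     0.281]
 [-0.281  0.     0.96 ]
 [-0.    -1.    -0.   ]]
```

View pics/w12.png

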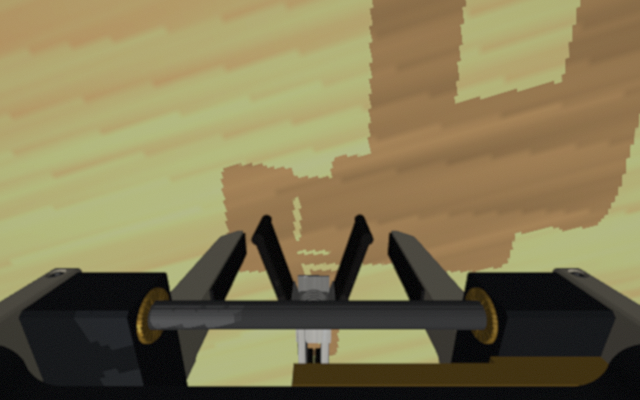

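The handles at columns 265 and 362 lie between the fingers at 245 and 390. Squeezing.

```bash
python3 -m inch '[[[0,0,-1,0,0,0],[0,0,-0.5,0,0,0],[0,0,0,0,0,0],[0,0,0,0,0,0],[0,0,0,0,0,0],[0,0,0,0,0,0],[0,0,0,0,0,0],[0,0,0,0,0,0]]]' 0 30;python3 -m inch '[[[0,0,0,0,0,0],[0,0,0,0,0,0],[0,0,0,0,0,0]]]'; python3 -c "
from h import *
s=st(); d=cam('wrist','w13')"
```

```text
t: 19.62
tool_pos: [0.4578, 0.0099, 0.0128]
orientation: [-1.559, 0.223, -0.224]
force: [-1.9, -1.1, 5.5]
opening: 0.0309
t: 20.0
tool_pos: [0.4578, 0.0099, 0.0128]
orientation: [-1.559, 0.223, -0.224]
force: [-2.7, 0.1, 5.0]
opening: 0.0314
t 20.0 pos [0.4578 0.0099 0.0128] F [-2.7  0.1  5. ] op 0.0314
axes xyz cols
 [[ 0.96   0.     0.281]
 [-0.281 -0.     0.96 ]
 [ 0.    -1.    -0.   ]]
```

View pics/w13.png

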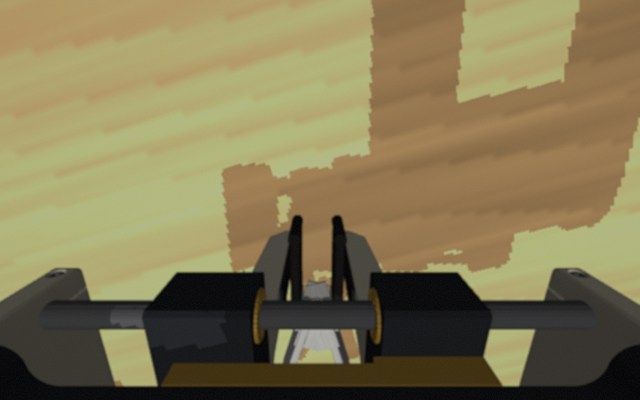

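Opening is 31.4 mm and the handles are parallel, so the clip is fully open. Lifting.

```bash
python3 -m inch '[[[0,-8,0,0,0,0],[0,-15,0,0,0,0],[0,-25,0,0,0,0],[0,-35,0,0,0,0],[0,-35,0,0,0,0],[0,-35,0,0,0,0],[0,-35,0,0,0,0],[0,-35,0,0,0,0]]]'; python3 -m inch '[[[0,-35,0,0,0,0],[0,-25,0,0,0,0],[0,-15,0,0,0,0],[0,0,0,0,0,0]]]'; python3 - <<'E'
from h import *
s=st(); d=cam('wrist','w14'); sc=cam('scene'); cv2.imwrite('pics/z_s14.png',cv2.resize(sc['image'][60:210,220:420],None,fx=4,fy=4,interpolation=cv2.INTER_CUBIC))
# path to (.491,.52,.31) with rotation of 1.36 about tool y
M=R.from_rotvec(s['orientation']); x=M.as_matrix()[:,0]; print('ang',np.arctan2(x[1],x[0]))
E
```

```text
t: 21.05
tool_pos: [0.4575, 0.01, 0.2378]
orientation: [-1.559, 0.223, -0.225]
force: [0.7, -0.3, -0.9]
opening: 0.0309
t: 21.55
tool_pos: [0.4581, 0.0099, 0.3119]
orientation: [-1.559, 0.222, -0.225]
force: [0.3, -0.2, -1.8]
opening: 0.0312
t 21.55 pos [0.4581 0.0099 0.3119] F [ 0.3 -0.2 -1.8] op 0.0312
axes xyz cols
 [[ 0.96   0.002  0.281]
 [-0.281 -0.     0.96 ]
 [ 0.002 -1.     0.   ]]
ang -0.28492248440883444
```

View pics/w14.png

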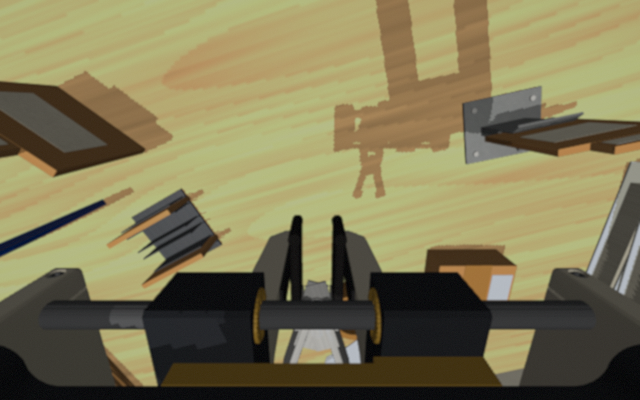

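View pics/z_s14.png

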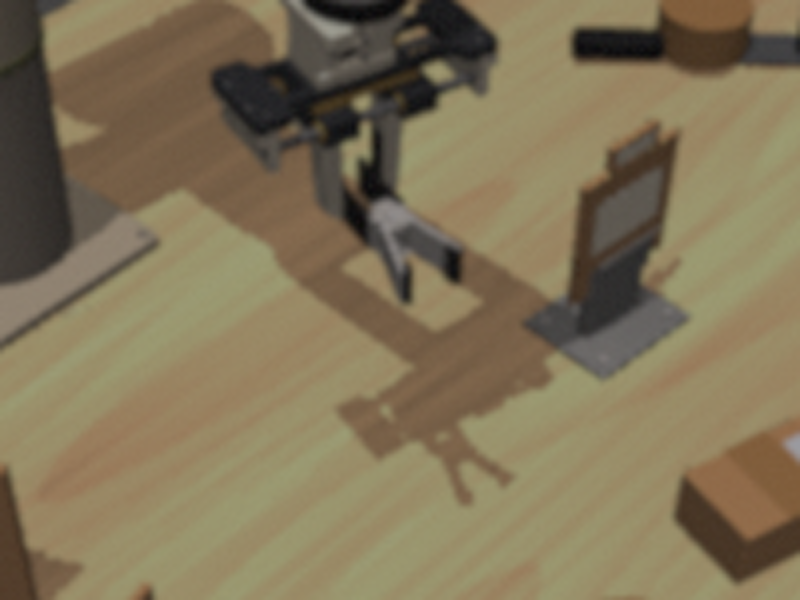

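The clip is held level with its jaws gaping. Card and holder are undisturbed. Carrying it over the card to its +y side.

```bash
python3 - <<'E'
from h import *
s=monitor.read_state(); M=R.from_rotvec(s['orientation']); w=np.array([.506,.525,.312])-s['tool_pos']
for k in range(9): print((R.from_rotvec([0,.17*k,0]).inv().as_matrix()@(M.inv().apply(w/12))*1000).round(1))
E
```

```text
[-8.2 -0.2 42.3]
[-15.2  -0.2  40.3]
[-21.8  -0.2  37.2]
[-27.8  -0.2  33. ]
[-33.   -0.2  27.8]
[-37.2  -0.2  21.8]
[-40.3  -0.2  15.2]
[-42.3  -0.2   8.1]
[-43.1  -0.2   0.9]
```

```bash
python3 -m inch '[[[-8,0,42,0,0.17,0],[-15,0,40,0,0.17,0],[-22,0,37,0,0.17,0],[-28,0,33,0,0.17,0],[-33,0,28,0,0.17,0],[-37,0,22,0,0.17,0],[-40,0,15,0,0.17,0],[-42,0,8,0,0.166,0]]]'; python3 -m inch '[[[-43,0,1,0,0,0],[-43,0,1,0,0,0],[-43,0,1,0,0,0],[-43,0,1,0,0,0],[0,0,0,0,0,0]]]'; python3 - <<'E'
from h import *
s=st(); print(s['q']); M=R.from_rotvec(s['orientation']).as_matrix();x=M[:,0]; print('ang',np.arctan2(x[1],x[0])); t=cam('top','t15'); sc=cam('scene'); cv2.imwrite('pics/z_s15.png',cv2.resize(sc['image'][20:170,280:480],None,fx=4,fy=4,interpolation=cv2.INTER_CUBIC))
cv2.imwrite('pics/z_t15.png',cv2.resize(t['image'][130:260,60:260],None,fx=4,fy=4,interpolation=cv2.INTER_CUBIC))
E
```

```text
t: 22.65
tool_pos: [0.4895, 0.3531, 0.3086]
orientation: [-1.175, 1.266, -1.265]
force: [-0.3, -0.7, -1.7]
opening: 0.0309
t: 23.28
tool_pos: [0.5046, 0.5254, 0.3055]
orientation: [-1.183, 1.26, -1.259]
force: [0.5, -0.9, -1.0]
opening: 0.0309
t 23.27 pos [0.5046 0.5254 0.3055] F [ 0.5 -0.9 -1. ] op 0.0309
axes xyz cols
 [[-0.067 -0.005  0.998]
 [-0.998 -0.004 -0.067]
 [ 0.004 -1.    -0.005]]
[7.34913187e-01 4.87833186e-01 9.16671446e-01 6.18597781e-04
 1.74326066e+00 8.02320849e-01]
ang -1.6380902213285962
```

View pics/z_s15.png

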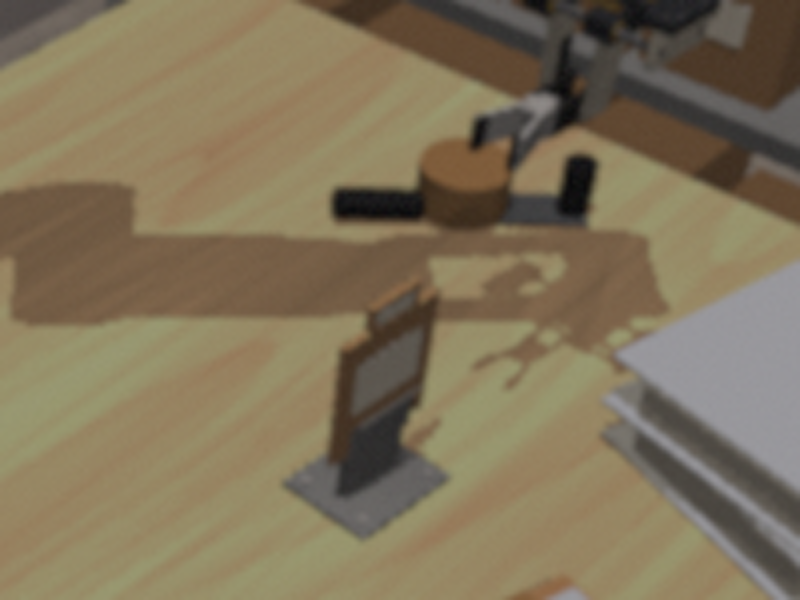

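View pics/z_t15.png

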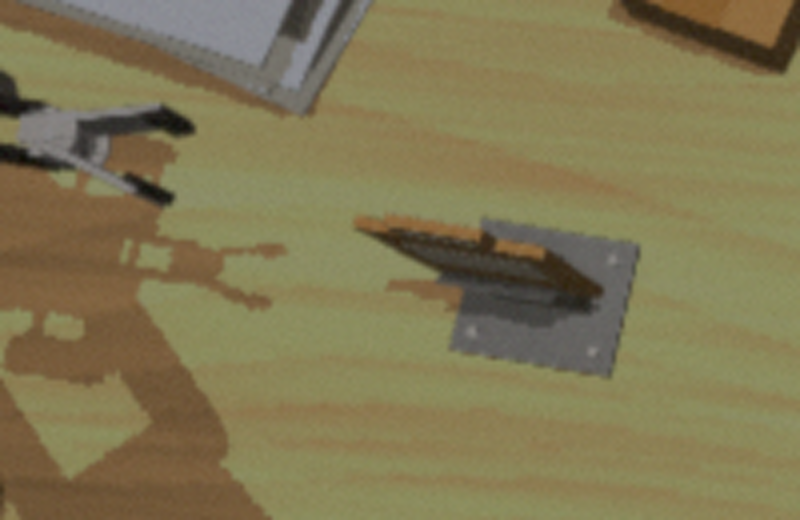

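Top view: the jaw ends are at about (105,171), with the card's shoulder at (149,185) ahead of them. Checking both positions.

```bash
python3 - <<'E'
from h import *
s=monitor.read_state(); M=R.from_rotvec(s['orientation']).as_matrix(); t=cam('top'); sc=cam('scene')
T=lambda x,y:(60+x/4,130+y/4); S=lambda x,y:(280+x/4,20+y/4)
for z in(.30,.315,.32): print('tips',z,onz(t,*T(193,128),z).round(4),onz(t,*T(172,202),z).round(4))
print('two upper jaw end',two(t,T(165,105),sc,S(475,122)))
print('pred',np.array(s['tool_pos'])+M[:,0]*.102)
print('card shoulder +y',onz(t,*T(355,222),.19), 'tab ends',onz(t,*T(485,240),.215),onz(t,*T(395,220),.215),'-y end',onz(t,*T(603,293),.06))
print('scene shoulder +y corner', onz(sc,*S(434,288),.19), '-y', onz(sc,*S(345,345),.19), two(t,T(355,222),sc,S(434,288)))
print('tab top scene',onz(sc,*S(372,303),.215),onz(sc,*S(418,285),.215))
E
```

```text
tips 0.3 [0.5162 0.415  0.3   ] [0.4742 0.4175 0.3   ]
tips 0.315 [0.5124 0.4058 0.315 ] [0.4712 0.4083 0.315 ]
tips 0.32 [0.5111 0.4028 0.32  ] [0.4701 0.4052 0.32  ]
two upper jaw end (array([0.50654279, 0.38840153, 0.35303386]), np.float64(0.021178109149951243))
pred [0.49860351 0.42130187 0.3083961 ]
card shoulder +y [0.49482796 0.37071575 0.19      ] tab ends [0.48636052 0.27960876 0.215     ] [0.49330856 0.33509246 0.215     ] -y end [0.48729782 0.25227925 0.06      ]
scene shoulder +y corner [0.49622858 0.36900141 0.19      ] -y [0.48821176 0.25628598 0.19      ] (array([0.49504063, 0.3713659 , 0.18821836]), np.float64(0.00046081904639227414))
tab top scene [0.488201   0.28840232 0.215     ] [0.50141074 0.33397712 0.215     ]
```

```bash
python3 -m inch '[[[0,15,0,0,0,0],[0,25,0,0,0,0],[0,25,0,0,0,0],[0,25,0,0,0,0],[0,25,0,0,0,0],[0,25,0,0,0,0],[0,17,0,0,0,0],[0,8,0,0,0,0]]]'; python3 -m inch '[[[0,0,0,0,0,0],[0,0,0,0,0,0]]]'; python3 - <<'E'
from h import *
s=st();  t=cam('top','t16'); sc=cam('scene'); cv2.imwrite('pics/z_s16.png',cv2.resize(sc['image'][40:160,320:440],None,fx=5,fy=5,interpolation=cv2.INTER_CUBIC))
cv2.imwrite('pics/z_t16.png',cv2.resize(t['image'][150:240,90:240],None,fx=5.3,fy=5.3,interpolation=cv2.INTER_CUBIC))
E
```

```text
t: 24.48
tool_pos: [0.5058, 0.5224, 0.1442]
orientation: [-1.177, 1.261, -1.261]
force: [0.1, 0.1, -0.9]
opening: 0.0306
t: 24.72
tool_pos: [0.5067, 0.5238, 0.1471]
orientation: [-1.173, 1.26, -1.26]
force: [0.7, 0.5, -1.2]
opening: 0.0309
t 24.73 pos [0.5067 0.5238 0.1471] F [ 0.7  0.5 -1.2] op 0.0309
axes xyz cols
 [[-0.07   0.002  0.998]
 [-0.998  0.001 -0.07 ]
 [-0.002 -1.     0.001]]
```

View pics/z_s16.png

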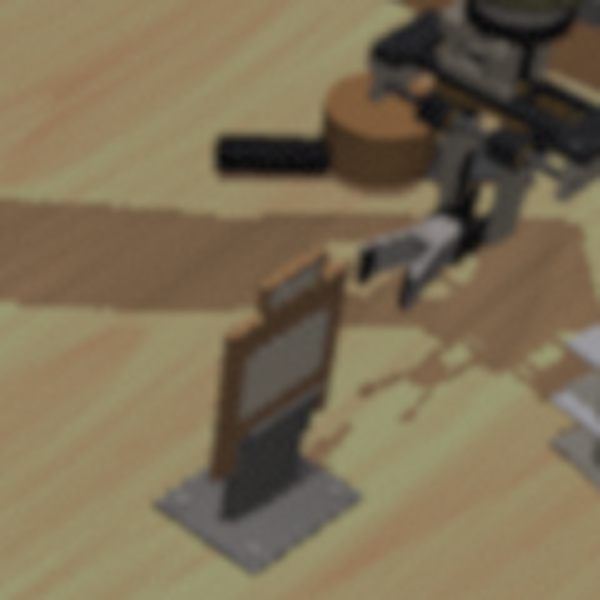

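View pics/z_t16.png

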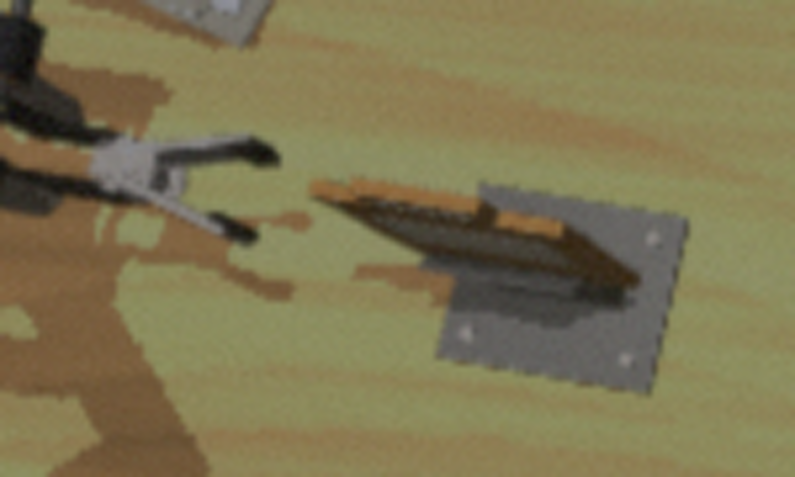

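```bash
python3 - <<'E'
from h import *
s=monitor.read_state(); M=R.from_rotvec(s['orientation']).as_matrix(); t=cam('top'); sc=cam('scene')
T=lambda x,y:(90+x/5.3,150+y/5.3); S=lambda x,y:(320+x/5,40+y/5)
print('pred tips',np.array(s['tool_pos'])+M[:,0]*.102)
a=onz(t,*T(279,158),.150);b=onz(t,*T(259,240),.150);print('tips top',a,b,(a+b)/2)
p,e=two(t,T(268,140),sc,S(440,262)); print('upper? jaw top end',p,e)
a=onz(sc,*S(366,262),.15);b=onz(sc,*S(408,290),.15);print('tips scene',a,b,(a+b)/2)
print('pivot top',onz(t,*T(122,165),.161),'pred',np.array(s['tool_pos'])+M[:,0]*.042)
p,e=two(t,T(122,165),sc,S(435,232)); print(p,e)
print('shoulder',onz(t,*T(312,188),.19))
E
```

```text
pred tips [0.49953957 0.42209606 0.14691758]
tips top [0.51622355 0.40859341 0.15      ] [0.47509758 0.4103518  0.15      ] [0.49566057 0.40947261 0.15      ]
upper? jaw top end [0.5298154  0.41903217 0.16980944] 0.029188235473617034
tips scene [0.48205707 0.42528956 0.15      ] [0.52270801 0.41941745 0.15      ] [0.50238254 0.4223535  0.15      ]
pivot top [0.50320308 0.47721618 0.161     ] pred [0.5037445  0.48194847 0.14701023]
[0.5034517  0.4782583  0.15853883] 0.000813248574293708
shoulder [0.49492632 0.37044138 0.19      ]
```

```bash
python3 -m inch '[[[8,2,-1,0,0,0],[10,2,0,0,0,0],[10,1,0,0,0,0],[10,0,0,0,0,0],[10,0,0,0,0,0],[8,0,0,0,0,0],[6,0,0,0,0,0],[4,0,0,0,0,0]]]'; python3 -m inch '[[[0,0,0,0,0,0],[0,0,0,0,0,0]]]'; python3 - <<'E'
from h import *
s=st();  t=cam('top','t17'); sc=cam('scene'); cv2.imwrite('pics/z_s17.png',cv2.resize(sc['image'][40:160,320:440],None,fx=5,fy=5,interpolation=cv2.INTER_CUBIC))
cv2.imwrite('pics/z_t17.png',cv2.resize(t['image'][150:240,90:240],None,fx=5.3,fy=5.3,interpolation=cv2.INTER_CUBIC))
cam('wrist','w17')
E
```

```text
t: 25.92
tool_pos: [0.5005, 0.4572, 0.1407]
orientation: [-1.175, 1.261, -1.261]
force: [0.5, 0.4, -1.6]
opening: 0.0306
t: 26.18
tool_pos: [0.5005, 0.4578, 0.1407]
orientation: [-1.175, 1.261, -1.261]
force: [-0.5, 0.8, -0.6]
opening: 0.0308
t 26.18 pos [0.5005 0.4578 0.1407] F [-0.5  0.8 -0.6] op 0.0308
axes xyz cols
 [[-0.07   0.     0.998]
 [-0.998  0.    -0.07 ]
 [-0.    -1.     0.   ]]
```

View pics/z_s17.png

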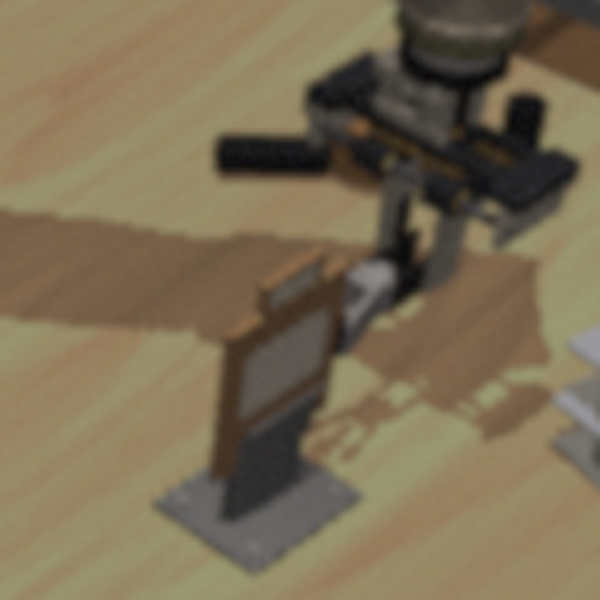

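View pics/z_t17.png

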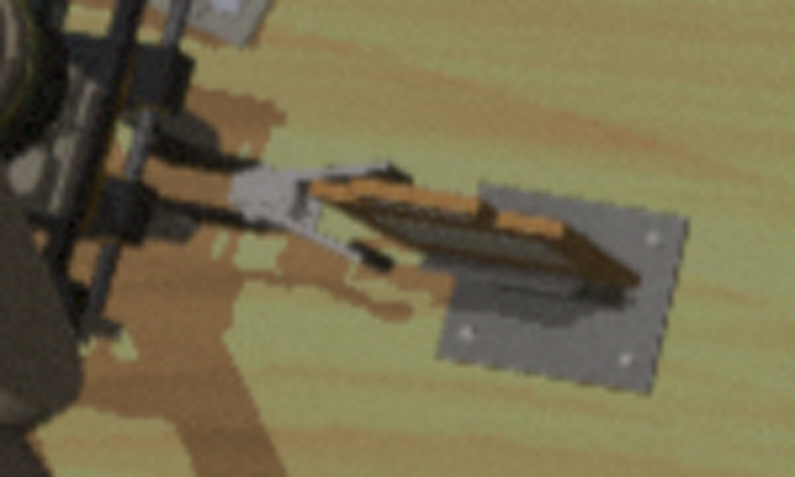

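View pics/w17.png

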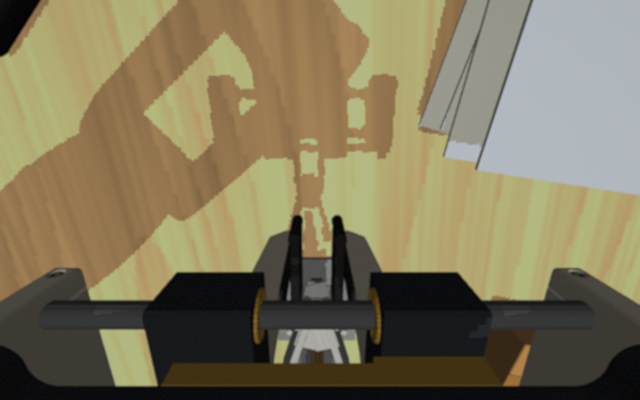

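```bash
python3 -m inch '[[[2,0,0,0,0,0],[2,0,0,0,0,0],[0,0,0,0,0,0],[0,0,0,0,0,0],[0,0,0,0,0,0],[0,0,0,0,0,0]]]'; python3 - <<'E'
from h import *
s=st();  t=cam('top'); w=cam('wrist'); M=R.from_rotvec(s['orientation']).as_matrix()
cv2.imwrite('pics/z_t18.png',cv2.resize(t['image'][170:220,120:200],None,fx=10,fy=10,interpolation=cv2.INTER_CUBIC))
cv2.imwrite('pics/z_w18.png',cv2.resize(w['image'][230:370,250:390],None,fx=5,fy=4,interpolation=cv2.INTER_CUBIC))
pos=np.array(s['tool_pos'])+[0,0,.002]; tip=pos+M[:,0]*.102
edge=np.array([.495,.371,.1375]); dd=edge-tip
# clip x=tool x, z=up, y = z cross x
zc=np.array([0,0,1.]); yc=np.cross(zc,M[:,0]); print('edge in clip_tips mm',dd@M[:,0]*1000,dd@yc*1000,dd@zc*1000)
E
```

```text
t: 27.08
tool_pos: [0.5003, 0.4536, 0.1407]
orientation: [-1.175, 1.261, -1.261]
force: [-0.1, 0.4, -1.7]
opening: 0.0308
t 27.07 pos [0.5003 0.4536 0.1407] F [-0.1  0.4 -1.7] op 0.0308
axes xyz cols
 [[-0.07   0.     0.998]
 [-0.998  0.    -0.07 ]
 [-0.    -1.     0.   ]]
edge in clip_tips mm -19.259961984112348 0.5197260270937882 -5.154207747072981
```

View pics/z_t18.png

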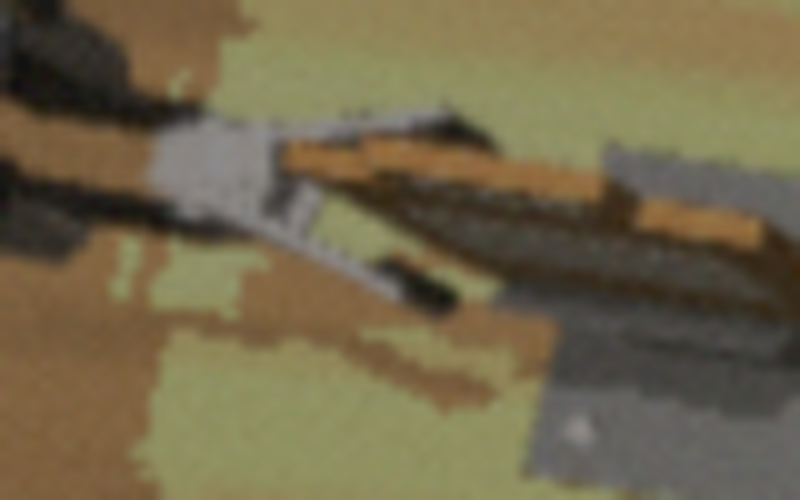

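View pics/z_w18.png

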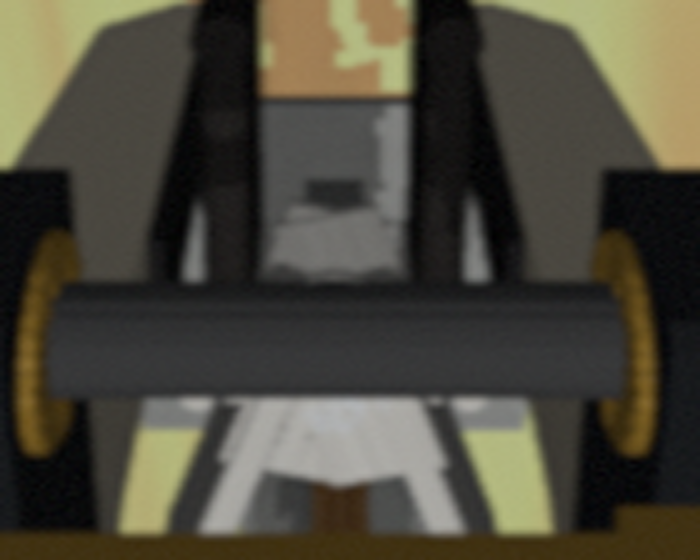

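The wrist view shows the card's edge (columns 313–368, centre 340) between the jaws (200–465, centre 333). The force reading is about the clip's own weight. Handing in.

```bash
python3 - <<'E'
from h import *
s=st(); print(np.abs(s['dq']).max()); print(robot.close_job())
E
```

```text
t 27.18 pos [0.5003 0.4536 0.1406] F [-0.4  0.8 -1.4] op 0.0311
axes xyz cols
 [[-0.07   0.     0.998]
 [-0.998 -0.    -0.07 ]
 [ 0.    -1.     0.   ]]
0.0015150432442347652
the job is handed in; nothing more can be done
None
```

I stood the card in the holder's channel and let go of it, then squeezed the clip fully open. It was handed in at 27 s, held still around the card's +y side edge; no verdict is given.

**Last checks:**
- **Clip on the card:** the edge lies about 19 mm inside the jaws, within 1 mm of mid-gap and about 5 mm below the clip's mid-height. That uses the measured tool pose and the text's clip lengths.
- **Contact:** the wrist picture shows the card between the jaws, touching neither. The force reading (about 1.5 N down) is roughly the clip's own weight.
- **Grip:** the fingers read 31 mm on the handles, which means the clip is fully open.
- **Card:** it stood upright and unmoved in the last scene and top views. I took it as fully down from the 5.5 N upward push while lowering, and the two-view height of its shoulder (188 mm against 190 expected).

**What went wrong or disagreed:**
- **First grasp:** I lifted before the fingers had closed on the card, so the first try came up empty. The card did not move and the second try held.
- **Camera estimates:** the views disagreed by up to about 8 mm on where the holder stands and by about 13 mm on how far the jaws reach. By the top view the edge could be up to about 30 mm inside the jaws, which is still within limits.
- **Bystanders:** I did not measure the tape roll, carton or white box again at the end, but nothing came near them.

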